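Reload the assembly rack in reverse order

ROBOT

A 6-joint arm with a two-finger parallel gripper is mounted at the origin on the work surface. World frame = base frame: x ahead of the robot, y to its left, z up, the work surface at z = 0. Lengths are in m, angles in degrees, forces in N, time in s.
With the tool pointing down it reaches from about 0.375 to 0.925 m from the base axis. Payload 5.7 kg.
Tool frame: the origin (TCP) lies at the centre of the arm's flange, where the gripper is bolted on; the fingertips stand robot.tips_ahead ahead of it and the grasp point (between the pads) lies 163 mm ahead of it (robot.tips_ahead is the distance from the TCP to the fingertips, in m); z points along the fingers, y is the line along which they close (so a half turn about z gives the same grasp; the last joint's range is limited). The gripper opens to 88 mm and grips with 3 to 60 N. Pads are 20 mm wide; open, the fingers measure 115 mm over their backs; the gripper's body (75 mm by 178 mm) begins 61 mm behind the grasp point.
Start: joints at [-77.412, 20.558, 86.54, -0, 72.909, -6.595], TCP at [0.197, -0.567, 0.405] pointing down, gripper open.
Joint ranges: [-170.27, 170.27], [-57.76, 135], [12.27, 136.19], [-55.21, 235.2], [11.17, 155.16], [-170.74, 170.74]. Speed limits (degrees/s): [136.94, 136.94, 180, 180, 180, 180].

INTERFACE

Orientations are given as [roll, pitch, yaw] about the fixed x, y, z axes, in that order (R = Rz(yaw) Ry(pitch) Rx(roll)).
In Python, from workcell import robot gives the robot as it stands.
- The arm moves only by the tool play_rows, never from a script. Its argument "moves" is a list of rows, each a list of 7 numbers: the shift along the tool's x, y, z in cm, then the turn, a rotation vector about the tool's x, y, z in rad, then the finger opening in cm, from 0 to 8.78. A call has 1 to 20 rows; each row is the pose to reach, as a shift and turn from the pose commanded when the call began, along the tool's axes at that moment; what a row does not reach only later rows make up. A row lasts 1/12 s, in which the tool goes at most 41.7 mm and 7.16 degrees, less where a joint would pass 70% of its speed; a pose out of reach is approached as far as the arm can. A call with a gripper value outside its range is refused whole. The fingers move at their own pace and stop on an object; "newtons" is the grip in N (left out, the last holds). Time passes only in rows, so rows that repeat a pose let the fingers close. It gives the time, the measured TCP pose, the force, the opening and the grip force at its end, in the units of the state.
- robot.get_state(): the state, without advancing time (a new reading comes with each control period).
- robot.snapshot(name): name is "side" or "top" or "wrist"; returns the picture (400x640x3 uint8, red, green, blue); there is no depth.
- robot.camera_params(name): a dict with "fx", "fy", "cx", "cy" (pixels), "rvec" (rotation vector, rad) and "tvec" (3), from world to camera coordinates, as OpenCV has them. Camera axes: x right, y down, z forward; pixel columns grow to the right and rows downward; lengths in m; the calibration is good to about 2 mm. A picture is of the moment at which its call begins: read the wrist's pose just before it. camera_params takes no time and is no camera call; for the wrist camera it gives the pose at the moment of the call.
- robot.hand_in(): hands the job in; it is judged then, once.
The state is a dict: "t": time; "q": joint angles; "joint_vel": joint speeds; "joint_torque": joint torques, N m; "ee_pos": TCP position; "tcp_rot": TCP orientation; "ft_force": force on the tool from outside, world axes, zero at the start; "ft_torque": the same for the moment, N m; "opening": opening from 0.0 (shut) to 1.0 (fully open); "gripper_force": force on a finger pad.
Only numpy, scipy, OpenCV 4.12 (cv2) and the standard library are available. Lean on these libraries where they do the work, as an engineer would, in place of code of your own. Each camera call takes 0.05 s, during which the arm holds its last target. There are 200 camera calls.

TASK

Move the four fittings from the pine kit rack to the dark steel assembly rack, one to a bay, in reverse order: the fitting nearest the brass stop on the kit rack goes in the bay farthest from the brass stop on the assembly rack, the second from the stop goes second from the far end, and so on down the row. Each must stand upright on its foot as it does now, centred in its bay, facing any way that fits.

Things in the scene. Friction and masses are not known exactly. Their poses are not given: they have to be found in the camera images.
- kit_rack: pine board with the four black rubber pads on it, where the fittings stand at the start; 88 mm wide (x), 284 mm long (y), 12 mm thick, pad tops 16 mm above the bench. Fixed. Origin: centre of underside, z up. Brass stop across the +y end (at y = +149 mm), 24 mm high, 14 mm thick, brass knob on top to 44 mm.
- assembly_rack: dark steel, four empty bays in a row parted by bright steel ribs 4 mm thick and 5 mm high; 88 mm wide (x), 284 mm long (y), bay floors 12 mm above the bench. Fixed. Origin: centre of underside, z up. Brass stop across the +y end (at y = +149 mm), 24 mm high, 14 mm thick, brass knob on top to 44 mm. Bay centres: x = 0, y = +105, +35, -35, -105 mm; bays 66 mm long between ribs, long sides open.
- joiner: chrome corner joiner, an L standing on its foot: foot 44 mm long (its y), 24 mm wide (its x), 14 mm thick, upright leg 12 mm thick and 40 mm high over the full 24 mm width at the -y end; 70 to 190 g. Origin: centre of the foot's underside, z up. The two x faces are plain and parallel, 24 mm apart: grip across them
- long_key: long maple stretcher key: pale plain wedge 56 mm long (its y), 18 mm wide (its x), sloping from 28 mm high at +y to 16 mm at -y; about 30 g. Origin: centre of the underside, z up; grip across its 18 mm
- short_key: short maple stretcher key: pale plain wedge 32 mm long (its y), 18 mm wide (its x), sloping from 28 mm high at +y to 16 mm at -y; about 20 g. Origin: centre of the underside, z up; grip across its 18 mm
- bracket: cast zinc hanging bracket, grey: base plate 44 mm long (its y), 28 mm wide (its x), 5 mm thick, with an upright round-topped ear in its middle, 12 mm thick (x), 30 mm wide (y), top 47 mm high; 60 to 160 g. Origin: centre of the underside, z up; grip the ear across its 12 mm, above the base plate
- pad_a: one of four alike black rubber pads in a row along the kit rack, 64 x 60 mm, 4 mm thick, fixed; the one on which the chrome corner joiner stands at the start. Origin: centre of its underside, 12 mm above the bench. The pads lie at y = +105, +35, -35, -105 mm in the kit rack's frame; which is where changes each time
- pad_b: one of four alike black rubber pads in a row along the kit rack, 64 x 60 mm, 4 mm thick, fixed; the one on which the long maple key stands at the start. Origin: centre of its underside, 12 mm above the bench. The pads lie at y = +105, +35, -35, -105 mm in the kit rack's frame; which is where changes each time
- pad_c: one of four alike black rubber pads in a row along the kit rack, 64 x 60 mm, 4 mm thick, fixed; the one on which the short maple key stands at the start. Origin: centre of its underside, 12 mm above the bench. The pads lie at y = +105, +35, -35, -105 mm in the kit rack's frame; which is where changes each time
- pad_d: one of four alike black rubber pads in a row along the kit rack, 64 x 60 mm, 4 mm thick, fixed; the one on which the zinc bracket stands at the start. Origin: centre of its underside, 12 mm above the bench. The pads lie at y = +105, +35, -35, -105 mm in the kit rack's frame; which is where changes each time
Not all that is in view belongs to the job. What is shaped like the long_key but purple is not meant.

How it is judged:
By the outcome, as a careful person would: the job done as asked, in the order asked, and still so for the second after the job is handed in, with the robot touching nothing.
It also fails if it takes over 112 s, if anything falls off the work surface, if the arm or the gripper's body presses on something with over 40 N, if the wrist force passes 120 N, or if a joint passes its speed limit or range.

## Working session

There is one attempt and no reset: what is moved stays moved. The work goes in short steps, Python scripts to look and compute and a tool call to move; the robot and the scene stay as the last step left them, time stands still between calls to the robot, and variables do not carry over. Pictures are saved under pics/ and viewed, at most 14 in all, crops included, and the job is handed in when it is done.

Besides the shell and the picture viewer there is one more tool, called as a command line: name --pt "numbers of a row" for each row, then --argument value for the rest. play_rows: Moves the arm, as the interface text tells. Its arguments: {"type":"object","properties":{"moves":{"type":"array"},"newtons":{"type":"number"}},"required":["moves"]}

```bash
mkdir -p pics; ls
python3 - <<'E'
from workcell import robot
import cv2
print(robot.tips_ahead, robot.get_state())
for n in("top","side"):
    im=robot.snapshot(n); cv2.imwrite(f"pics/{n}0.png",im[:,:,::-1]); print(n,robot.camera_params(n))
E
```

```text
pics
0.182 {'t': 0.0, 'q': array([-7.74113098e+01,  2.05968596e+01,  8.65981775e+01, -1.10674693e-03,
        7.29089448e+01, -6.59236063e+00]), 'joint_vel': array([-0.00721074, -0.05017965, -0.02056279,  0.04947507, -0.00971623,
        0.09686285]), 'joint_torque': array([-7.20033258e-04, -5.15372264e+01, -2.70727193e+01,  6.72480790e-02,
        3.49407212e-02, -1.36475542e-04]), 'ee_pos': array([ 0.19706622, -0.56633198,  0.40382586]), 'tcp_rot': array([-1.79896584e+02, -1.08873209e-02,  1.91813672e+01]), 'ft_force': array([0.19867885, 0.70170942, 0.15516546]), 'ft_torque': array([-0.02853816,  0.02193084, -0.03472138]), 'gripper_force': 0.0, 'opening': 1.0037708338575833}
top {'fx': 377.1440914117447, 'fy': 377.1440914117447, 'cx': 321.6782802574079, 'cy': 203.1475795830526, 'rvec': array([ 2.1794123 , -2.20638183,  0.097297  ]), 'tvec': array([0.00129381, 0.5057805 , 0.93438501])}
side {'fx': 438.79727441771945, 'fy': 438.79727441771945, 'cx': 321.27851741296496, 'cy': 207.32553903316648, 'rvec': array([ 0.87521204, -2.44918254,  1.21028392]), 'tvec': array([0.40067977, 0.25136317, 0.73470917])}
```

View pics/top0.png

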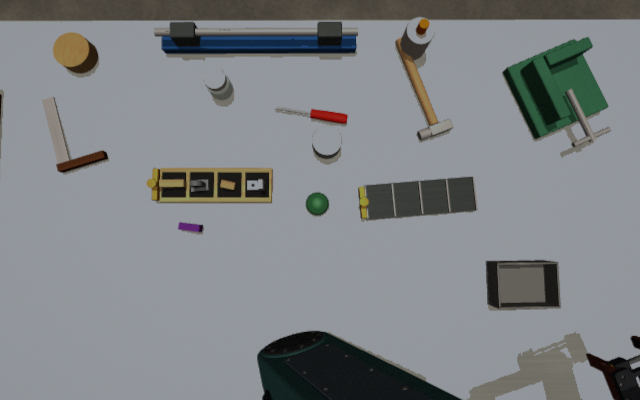

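View pics/side0.png

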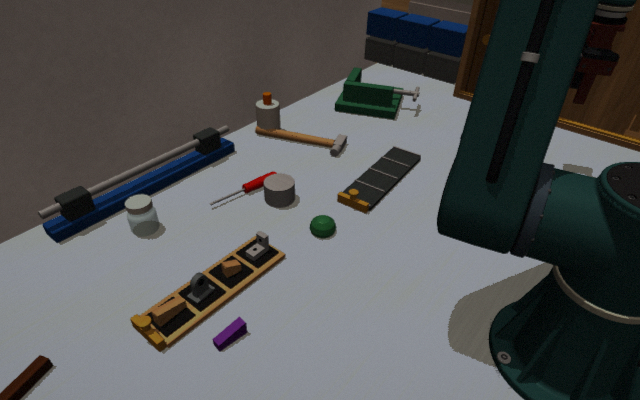

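Top view: the kit rack is at about (213,185) with its stop at the left (+y). Order from the stop: long key (172,184), bracket (200,185), short key (228,185), joiner (255,185). The assembly rack is at about (417,198), its stop at the left (363,203). The purple wedge at (190,227) is a decoy. The side view agrees, with the round-topped bracket at (200,288) and the L-shaped joiner at (260,245).

```bash
cat > h.py <<'E'
from workcell import robot
import numpy as np, cv2
from scipy.spatial.transform import Rotation as Ro
def cam(n):
    c=robot.camera_params(n); K=np.array([[c['fx'],0,c['cx']],[0,c['fy'],c['cy']],[0,0,1]])
    return K,cv2.Rodrigues(np.array(c['rvec']))[0],np.array(c['tvec'])
def ray(C,p):
    K,R,t=C; p=np.atleast_2d(np.asarray(p,float))
    d=np.c_[p,np.ones(len(p))]@np.linalg.inv(K).T@R
    return -R.T@t,d/np.linalg.norm(d,axis=1)[:,None]
def plane(C,p,z):
    o,d=ray(C,p); return o+d*((z-o[2])/d[:,2])[:,None]
def tri(C1,p1,C2,p2):
    o1,d1=ray(C1,p1);o2,d2=ray(C2,p2);d1,d2=d1[0],d2[0]
    s=np.linalg.lstsq(np.c_[d1,-d2],o2-o1,rcond=None)[0]
    a,b=o1+s[0]*d1,o2+s[1]*d2
    return (a+b)/2,np.linalg.norm(a-b)
def proj(C,P):
    K,R,t=C; q=(R@np.atleast_2d(P).T+t[:,None]); q=K@q; return (q[:2]/q[2]).T
# shift (cm) and rotvec from a commanded pose (pos,yaw; tool down) to another
def delta(p0,y0,p1,y1):
    A=Ro.from_euler('xyz',[180,0,y0],degrees=True);B=Ro.from_euler('xyz',[180,0,y1],degrees=True)
    return np.r_[A.inv().apply(np.subtract(p1,p0))*100,(A.inv()*B).as_rotvec()].round(3)
E
python3 - <<'E'
from h import *
T=cam("top");S=cam("side");W=cam("wrist")
s=robot.get_state();Rt=Ro.from_euler('xyz',s['tcp_rot'],degrees=True).as_matrix()
K,R,t=W; print("wrist K",K[0,0],"cam pos in tool",Rt.T@(-R.T@t-s['ee_pos']),"axes in tool\n",(Rt.T@R.T).round(3))
im=cv2.imread("pics/top0.png")
hsv=cv2.cvtColor(im,cv2.COLOR_BGR2HSV)
for n,x0,x1,y0,y1,z,m in (("kit",145,285,155,215,.012,lambda h:(h[...,0]>12)&(h[...,0]<35)&(h[...,1]>80)),("asm",352,490,165,230,.012,lambda h:(h[...,2]<100)|((h[...,0]>12)&(h[...,0]<35)&(h[...,1]>80)))):
    k=np.zeros(im.shape[:2],np.uint8);k[y0:y1,x0:x1]=m(hsv[y0:y1,x0:x1])
    c=max(cv2.findContours(k,0,1)[0],key=cv2.contourArea);b=cv2.boxPoints(cv2.minAreaRect(c));w=plane(T,b,z)
    print(n,b.round(1).tolist(),"\n",w.round(4), np.linalg.norm(np.diff(w,axis=0),axis=1))
for a,b in (((151,184),(150,322)),((363,203),(351,193))): print("knob",tri(T,a,S,b))
for a in ((172,184),(200,185),(228,185),(255,185)): print(plane(T,a,.03).round(3))
E
```

```text
wrist K 354.6079601308106 cam pos in tool [0.07547354 0.00026701 0.02043543] axes in tool
 [[-0.    -0.961 -0.276]
 [ 1.    -0.    -0.   ]
 [-0.    -0.276  0.961]]
kit [[147.0, 168.0], [271.0, 168.0], [271.0, 202.0], [147.0, 202.0]] 
 [[0.6009 0.4375 0.012 ]
 [0.5977 0.1232 0.012 ]
 [0.5106 0.1235 0.012 ]
 [0.5143 0.4357 0.012 ]] [0.31427265 0.08706964 0.31225108]
asm [[357.20001220703125, 185.8000030517578], [473.29998779296875, 176.10000610351562], [476.1000061035156, 210.6999969482422], [360.1000061035156, 220.39999389648438]] 
 [[ 0.5495 -0.0964  0.012 ]
 [ 0.5713 -0.3959  0.012 ]
 [ 0.4821 -0.3996  0.012 ]
 [ 0.4611 -0.102   0.012 ]] [0.30024803 0.08921763 0.29828728]
knob (array([0.55245197, 0.40861218, 0.04561336]), np.float64(0.008582684054985123))
knob (array([ 0.50586609, -0.10443481,  0.04355596]), np.float64(0.0066152212698361405))
[[0.557 0.367 0.03 ]]
[[0.554 0.298 0.03 ]]
[[0.553 0.228 0.03 ]]
[[0.552 0.161 0.03 ]]
```

Run:
```python
from h import *
print(delta([.197,-.567,.405],19.18,[.52,-.21,.40],90), delta([.52,-.21,.40],90,[.555,.30,.40],90))
```

```text
[ 42.236 -23.107   0.5    -0.      0.     -1.236] [51.   3.5  0.   0.   0.   0. ]
```

play_rows --pt "42.24 -23.11 0.5 0 0 -1.236 8.5" --pt "42.24 -23.11 0.5 0 0 -1.236 8.5" --pt "42.24 -23.11 0.5 0 0 -1.236 8.5" --pt "42.24 -23.11 0.5 0 0 -1.236 8.5" --pt "42.24 -23.11 0.5 0 0 -1.236 8.5" --pt "42.24 -23.11 0.5 0 0 -1.236 8.5" --pt "42.24 -23.11 0.5 0 0 -1.236 8.5" --pt "42.24 -23.11 0.5 0 0 -1.236 8.5" --pt "42.24 -23.11 0.5 0 0 -1.236 8.5" --pt "42.24 -23.11 0.5 0 0 -1.236 8.5" --pt "42.24 -23.11 0.5 0 0 -1.236 8.5" --pt "42.24 -23.11 0.5 0 0 -1.236 8.5" --pt "42.24 -23.11 0.5 0 0 -1.236 8.5" --pt "42.24 -23.11 0.5 0 0 -1.236 8.5" --pt "42.24 -23.11 0.5 0 0 -1.236 8.5" --pt "42.24 -23.11 0.5 0 0 -1.236 8.5" --pt "42.24 -23.11 0.5 0 0 -1.236 8.5" --pt "42.24 -23.11 0.5 0 0 -1.236 8.5"

```text
t: 1.6
ee_pos: [0.5195, -0.2106, 0.3997]
tcp_rot: [-180.0, 0.0, 89.9]
ft_force: [0.3, 0.6, -0.4]
opening: 0.972
gripper_force: 0.0
```

Run:
```python
from h import *
import pickle
C=cam("wrist");im=robot.snapshot("wrist");cv2.imwrite("pics/wA.png",im[:,:,::-1]);pickle.dump(C,open("wA.p","wb"))
```

play_rows --pt "51 3.5 0 0 0 0 8.5" --pt "51 3.5 0 0 0 0 8.5" --pt "51 3.5 0 0 0 0 8.5" --pt "51 3.5 0 0 0 0 8.5" --pt "51 3.5 0 0 0 0 8.5" --pt "51 3.5 0 0 0 0 8.5" --pt "51 3.5 0 0 0 0 8.5" --pt "51 3.5 0 0 0 0 8.5" --pt "51 3.5 0 0 0 0 8.5" --pt "51 3.5 0 0 0 0 8.5" --pt "51 3.5 0 0 0 0 8.5" --pt "51 3.5 0 0 0 0 8.5" --pt "51 3.5 0 0 0 0 8.5" --pt "51 3.5 0 0 0 0 8.5" --pt "51 3.5 0 0 0 0 8.5" --pt "51 3.5 0 0 0 0 8.5"

```text
t: 2.98
ee_pos: [0.5551, 0.2988, 0.3995]
tcp_rot: [-180.0, 0.1, 89.9]
ft_force: [0.3, 0.1, 0.7]
opening: 0.966
gripper_force: 0.0
```

Run:
```python
from h import *
import pickle
C=cam("wrist");im=robot.snapshot("wrist");cv2.imwrite("pics/wB.png",im[:,:,::-1]);pickle.dump(C,open("wB.p","wb"))
a=cv2.imread("pics/wA.png")
cv2.imwrite("pics/AB.png",np.hstack([a[:,150:550],im[:,150:550,::-1]]))
```

```text
(no output)
```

View pics/AB.png

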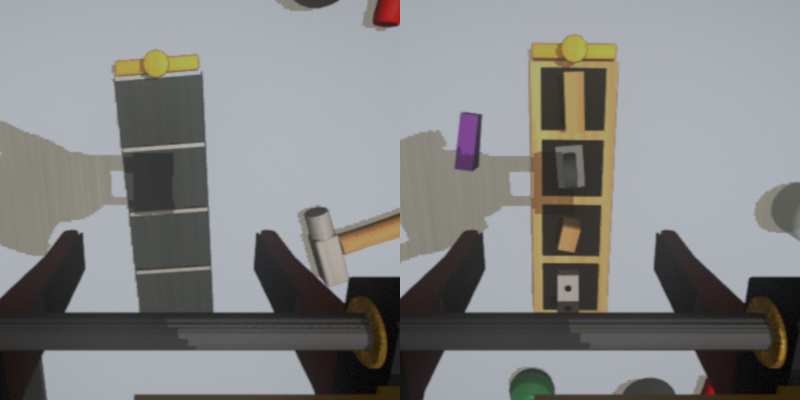

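wA: the assembly rack's stop knob is at (306,63) full-frame, its ribs at rows ~147, 210 and 269. wB: the kit rack, top to bottom, has the long key (724,102), bracket (720,167), short key (719,235) and joiner (718,290), the last partly behind the gripper bar. I'll move back for a second, clear view.

play_rows --pt "-4 0 4 0 0 0 8.5" --pt "-8 0 8 0 0 0 8.5" --pt "-8 0 8 0 0 0 8.5" --pt "-8 0 8 0 0 0 8.5" --pt "-8 0 8 0 0 0 8.5" --pt "-8 0 8 0 0 0 8.5" --pt "-8 0 8 0 0 0 8.5"

```text
t: 3.62
ee_pos: [0.5561, 0.2208, 0.3214]
tcp_rot: [179.8, -0.1, 90.0]
ft_force: [0.7, 0.7, -0.1]
opening: 0.968
gripper_force: 0.0
```

Run:
```python
from h import *
import pickle
C=cam("wrist");im=robot.snapshot("wrist");cv2.imwrite("pics/wC.png",im[:,:,::-1]);pickle.dump(C,open("wC.p","wb"))
print(robot.get_state()['ee_pos'])
b=cv2.imread("pics/wB.png")[30:330,270:420];c=im[0:300,270:420,::-1]
cv2.imwrite("pics/BC.png",cv2.resize(np.hstack([b,c]),None,fx=2,fy=2,interpolation=cv2.INTER_CUBIC))
```

```text
[0.55593149 0.22109214 0.32133486]
```

View pics/BC.png

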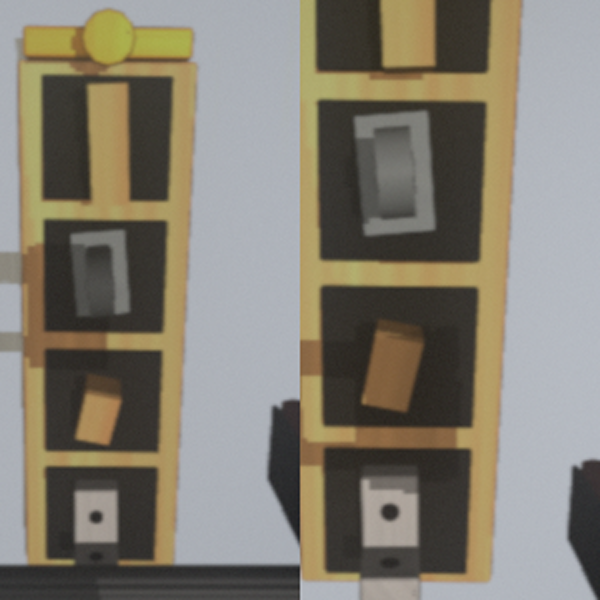

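Run:
```python
from h import *
import pickle
CB,CC=pickle.load(open("wB.p","rb")),pickle.load(open("wC.p","rb"))
B,Cc=cv2.imread("pics/wB.png"),cv2.imread("pics/wC.png")
out=[]
for n,C,im,(x0,x1,y0,y1),z in (("long",CB,B,(293,354,72,128),.038),("brkB",CB,B,(293,351,142,193),.021),("brk",CC,Cc,(283,358,54,128),.021),("shortB",CB,B,(293,350,207,253),.038),("short",CC,Cc,(283,355,147,211),.038),("join",CC,Cc,(284,353,227,274),.030)):
    r=im[y0:y1,x0:x1];v=r.max(2)
    th=cv2.threshold(v,0,255,cv2.THRESH_BINARY+cv2.THRESH_OTSU)[0]; 
    k=(v>th).astype(np.uint8)
    c=max(cv2.findContours(k,0,1)[0],key=cv2.contourArea)
    b=cv2.boxPoints(cv2.minAreaRect(c))+[x0,y0];w=plane(C,b+.0,z)
    print(n,"th",th,b.round(1).tolist(),"ctr",w.mean(0).round(4),"sides",np.linalg.norm(np.diff(w,axis=0),axis=1).round(4)[:2],"yaw",[np.degrees(np.arctan2(*(w[i+1]-w[i])[1::-1])).round(1) for i in (0,1)])
    g=im[y0-6:y1+8,x0-6:x1+6].copy();cv2.polylines(g,[np.int32(b-[x0-6,y0-6])],True,(0,0,255),1) if 0 else 0
    out.append(cv2.resize(g,(260,290),interpolation=cv2.INTER_CUBIC))
    print("   crop scale",260/g.shape[1],290/g.shape[0],"org",x0-6,y0-6)
cv2.imwrite("pics/obj.png",np.vstack([np.hstack(out[:3]),np.hstack(out[3:])]))
```

```text
long th 112.0 [[314.0, 72.0], [334.0, 72.0], [334.0, 127.0], [314.0, 127.0]] ctr [0.5595 0.3671 0.038 ] sides [0.0182 0.0494] yaw [np.float64(-0.1), np.float64(-89.4)]
   crop scale 3.5616438356164384 4.142857142857143 org 287 66
brkB th 85.0 [[304.7, 146.2], [331.9, 144.3], [334.8, 185.8], [307.6, 187.7]] ctr [0.5556 0.3009 0.021 ] sides [0.0276 0.0435] yaw [np.float64(4.0), np.float64(-85.4)]
   crop scale 3.7142857142857144 4.461538461538462 org 287 136
brk th 85.0 [[296.2, 57.6], [333.7, 54.6], [338.5, 114.6], [301.1, 117.6]] ctr [0.5557 0.3007 0.021 ] sides [0.0277 0.0435] yaw [np.float64(4.3), np.float64(-84.5)]
   crop scale 2.9885057471264367 3.2954545454545454 org 277 48
shortB th 109.0 [[306.8, 248.7], [312.9, 224.2], [330.6, 228.6], [324.5, 253.1]] ctr [0.5544 0.2278 0.038 ] sides [0.0281 0.0188] yaw [np.float64(76.5), np.float64(-15.0)]
   crop scale 3.7681159420289854 4.833333333333333 org 287 201
short th 86.0 [[300.1, 201.6], [307.7, 163.3], [331.8, 168.2], [324.1, 206.4]] ctr [0.5544 0.2284 0.038 ] sides [0.0308 0.0185] yaw [np.float64(78.3), np.float64(-11.6)]
   crop scale 3.0952380952380953 3.717948717948718 org 277 141
join th 105.0 [[300.0, 239.0], [328.0, 239.0], [328.0, 273.0], [300.0, 273.0]] ctr [0.5526 0.1649 0.03  ] sides [0.0231 0.0312] yaw [np.float64(-0.1), np.float64(-89.6)]
   crop scale 3.2098765432098766 4.754098360655738 org 278 221
```

View pics/obj.png

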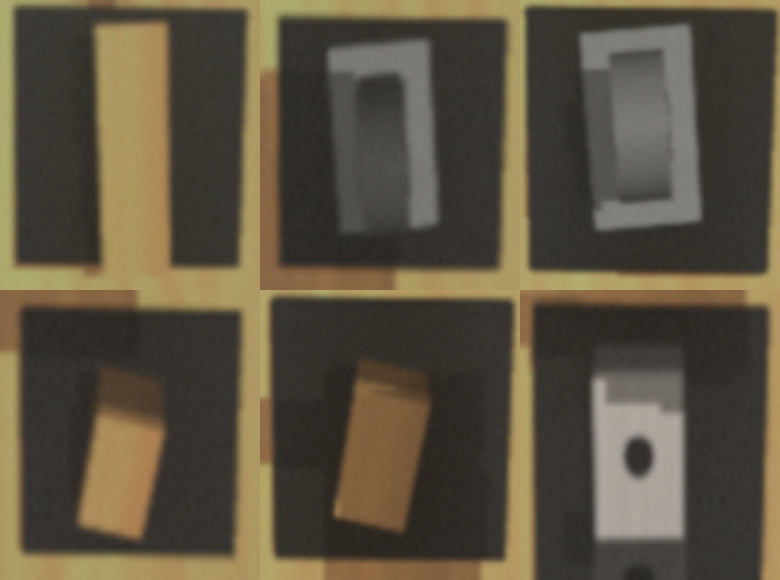

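The crops show a clean bracket base rectangle, the short key turned about 12° clockwise with its high end at +y, the joiner with its foot toward +y (foot edge at row 238) and its leg toward -y, and the long key about straight. Next come the rack ribs and the long key's ends, plus a height check from two views.

Run:
```python
from h import *
import pickle
CA,CB,CC=[pickle.load(open(f"w{k}.p","rb")) for k in "ABC"]
A=cv2.imread("pics/wA.png");v=A.max(2)
m=(v>105).astype(np.uint8)
P=[]
for y0,y1,x0,x1 in((138,158,262,362),(200,220,272,366),(260,280,278,368)):
    k=np.zeros_like(m);
    # keep thin bright rows: columns where rack is dark above and below
    for x in range(x0,x1):
        col=v[y0:y1,x].astype(int)
        if col[:4].max()<100 and col[-4:].max()<100: k[y0:y1,x]=m[y0:y1,x]
    ys,xs=np.nonzero(k);f=np.polyfit(xs,ys,1)
    e=np.array([xs.min(),xs.max()+0.]);w=plane(CA,np.c_[e,np.polyval(f,e)],.017)
    print(e,np.polyval(f,e).round(1),len(xs),w.round(4)[:,:2].tolist(),"len",np.linalg.norm(w[1]-w[0]).round(4),"yaw",np.degrees(np.arctan2(*(w[1]-w[0])[1::-1])).round(2));P.append(w.mean(0))
P=np.array(P);d=P[0]-P[2];print(P.round(4),np.linalg.norm(np.diff(P,axis=0),axis=1),"yaw from ribs",np.degrees(np.arctan2(-d[0],d[1])))
# long key
print("long +y end",plane(CB,[[313.7,71.3],[334.2,71.3]],.044)[:,:2].round(4).tolist(),"-y end",plane(CC,[[311,33.5],[338,33.5]],.016)[:,:2].round(4).tolist())
# height checks by triangulation B/C: bracket base corners, short key low corners, pads
for n,b,c in(("brk base",(307.6,187.7),(301.1,117.6)),("brk base2",(331.9,144.3),(333.7,54.6)),("short low",(306.8,249.),(300.1,201.4)),("short low2",(324.5,252.6),(324.1,206.0)),("pad corner",(287+19/3.714*1,136+16/4.46),(277+7/2.99,48+8/3.295))):
    print(n,tri(CB,b,CC,c))
```

```text
[273. 354.] [150. 144.] 399 [[0.4721, -0.1918], [0.5551, -0.1858]] len 0.0832 yaw 4.13
[288. 357.] [214.4 208.6] 211 [[0.4857, -0.2618], [0.5601, -0.2554]] len 0.0747 yaw 4.92
[286. 359.] [272.4 267.4] 282 [[0.4816, -0.3313], [0.5642, -0.3254]] len 0.0829 yaw 4.13
[[ 0.5136 -0.1888  0.017 ]
 [ 0.5229 -0.2586  0.017 ]
 [ 0.5229 -0.3283  0.017 ]] [0.07034082 0.06978161] yaw from ribs 3.8172829846817793
long +y end [[0.5502, 0.3921], [0.5685, 0.392]] -y end [[0.551, 0.3386], [0.571, 0.3386]]
brk base (array([0.54287552, 0.27787797, 0.01980903]), np.float64(0.00016170299838507587))
brk base2 (array([0.56779078, 0.32350587, 0.02084755]), np.float64(9.494774081758333e-05))
short low (array([0.54173113, 0.21363337, 0.03228862]), np.float64(0.00011441232987096701))
short low2 (array([0.56064255, 0.2105568 , 0.03470293]), np.float64(0.0002813634906617061))
pad corner (array([0.52702329, 0.32725514, 0.01285809]), np.float64(0.0002580873766113057))
```

Assembly rack origin is about (0.518,-0.259) with yaw 4.1° and rib spacing 70 mm, as it should be. Heights agree: bracket plate about 20–21 mm, short key's low end about 33 mm. First I'll pick up the joiner, gripping 10 mm toward its leg.

play_rows --pt "-3.5 -0.1 2 0 0 0 6" --pt "-7.1 -0.24 4 0 0 0 6" --pt "-7.1 -0.24 5 0 0 0 6" --pt "-7.1 -0.24 6 0 0 0 6" --pt "-7.1 -0.24 8 0 0 0 6" --pt "-7.1 -0.24 10 0 0 0 6" --pt "-7.1 -0.24 11 0 0 0 6" --pt "-7.1 -0.24 11.8 0 0 0 6" --pt "-7.1 -0.24 11.8 0 0 0 6" --pt "-7.1 -0.24 11.8 0 0 0 6" --pt "-7.1 -0.24 11.8 0 0 0 6"

```text
t: 4.58
ee_pos: [0.5533, 0.1499, 0.2025]
tcp_rot: [179.9, -0.0, 90.0]
ft_force: [-1.5, -0.3, -0.2]
opening: 0.687
gripper_force: 0.0
```

play_rows --newtons 25 --pt "0 0 0 0 0 0 2" --pt "0 0 0 0 0 0 2" --pt "0 0 0 0 0 0 2" --pt "0 0 0 0 0 0 2" --pt "0 0 0 0 0 0 2" --pt "0 0 0 0 0 0 2" --pt "0 0 0 0 0 0 2" --pt "0 0 0 0 0 0 2"

```text
t: 5.25
ee_pos: [0.5528, 0.1494, 0.2018]
tcp_rot: [180.0, -0.0, 90.0]
ft_force: [-0.5, 0.1, 0.9]
opening: 0.275
gripper_force: 25.0
```

play_rows --pt "0 0 -2 0 0 0 2" --pt "0 0 -5 0 0 0 2" --pt "0 0 -8 0 0 0 2" --pt "-2 -0.3 -9.8 0 0 0 2" --pt "-5 -0.6 -9.8 0 0 -0.0716 2" --pt "-8 -1 -9.8 0 0 -0.0716 2" --pt "-11.5 -1.5 -9.8 0 0 -0.0716 2" --pt "-15 -2 -9.8 0 0 -0.0716 2" --pt "-18.5 -2.5 -9.8 0 0 -0.0716 2" --pt "-22 -3 -9.8 0 0 -0.0716 2" --pt "-25 -3.4 -9.8 0 0 -0.0716 2" --pt "-28 -3.8 -9.8 0 0 -0.0716 2" --pt "-30 -4 -9.8 0 0 -0.0716 2" --pt "-31.3 -4.1 -8 0 0 -0.0716 2" --pt "-31.3 -4.1 -5 0 0 -0.0716 2" --pt "-31.3 -4.1 -3 0 0 -0.0716 2" --pt "-31.3 -4.1 -1.5 0 0 -0.0716 2" --pt "-31.3 -4.1 -1.5 0 0 -0.0716 2" --pt "-31.3 -4.1 -1.5 0 0 -0.0716 2"

```text
t: 6.83
ee_pos: [0.5112, -0.1634, 0.2159]
tcp_rot: [-179.9, -0.1, 94.1]
ft_force: [-0.1, 0.2, -1.5]
opening: 0.27
gripper_force: 25.0
```

Run:
```python
from h import *
im=robot.snapshot("wrist");s=robot.snapshot("side")
a=cv2.resize(im[80:380,200:450],(500,600),interpolation=cv2.INTER_CUBIC);b=cv2.resize(s[120:240,310:370+10],(300,600),interpolation=cv2.INTER_CUBIC)
cv2.imwrite("pics/hold1.png",np.hstack([a,b])[:,:,::-1])
```

```text
(no output)
```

View pics/hold1.png

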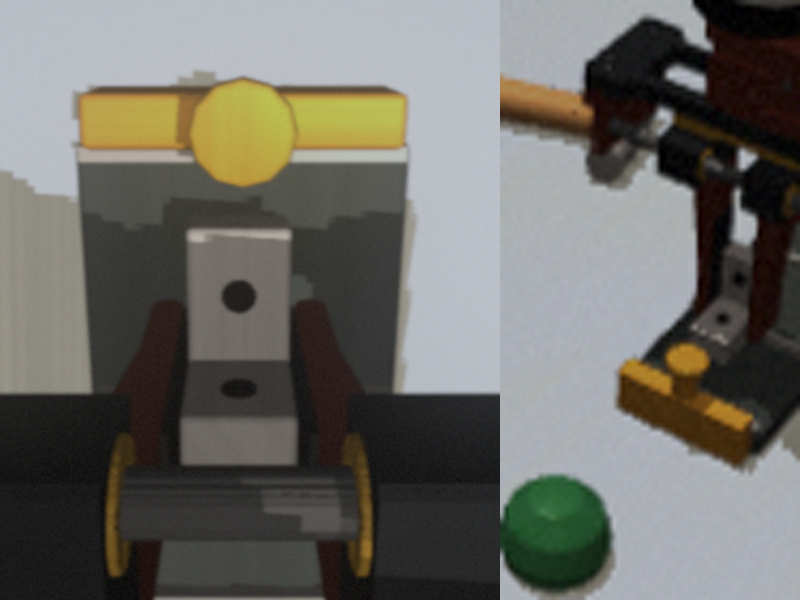

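Wrist view: the joiner is held square, its axis parallel to the rack and centred between the rack edges (mid column 240 against 243). I'll lower it, release it, and back off.

play_rows --pt "0 0 0.7 0 0 0 2" --pt "0 0 1.3 0 0 0 2" --pt "0 0 1.65 0 0 0 2" --pt "0 0 1.8 0 0 0 2" --pt "0 0 1.8 0 0 0 2" --pt "0 0 1.8 0 0 0 2"

```text
t: 7.43
ee_pos: [0.5117, -0.1636, 0.1986]
tcp_rot: [-180.0, -0.0, 94.1]
ft_force: [-1.0, -1.1, -2.0]
opening: 0.273
gripper_force: 25.0
```

play_rows --pt "0 0 0 0 0 0 3" --pt "0 0 0 0 0 0 5" --pt "0 0 0 0 0 0 6" --pt "0 0 0 0 0 0 6" --pt "0 0 0 0 0 0 6" --pt "0 0 -2 0 0 0 6" --pt "0 0 -5 0 0 0 6" --pt "0 0 -8 0 0 0 6" --pt "0 0 -10.3 0 0 0 6" --pt "0 0 -10.3 0 0 0 6" --pt "0 0 -10.3 0 0 0 6"

```text
t: 8.35
ee_pos: [0.5122, -0.1638, 0.303]
tcp_rot: [179.8, 0.1, 94.1]
ft_force: [-0.6, 0.1, -1.1]
opening: 0.686
gripper_force: 0.0
```

Run:
```python
from h import *
im=robot.snapshot("wrist");cv2.imwrite("pics/pl1.png",im[:,150:500,::-1])
# next: from commanded pose to bracket, short, long
p=[.5115,-.1639,.301]
print(delta(p,94.1,[.5544,.2280,.30],77.5))
```

```text
[38.783  7.081  0.1    0.    -0.     0.29 ]
```

View pics/pl1.png

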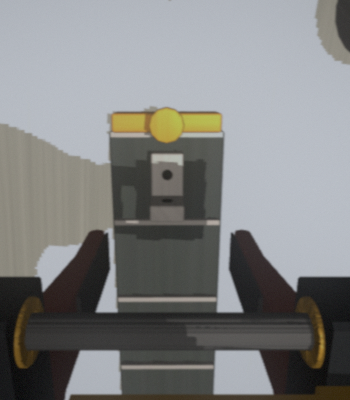

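The joiner stands upright in bay 1, nearest the stop, at about (167,185). Next is the short key.

play_rows --pt "4 0.7 0 0 0 0 6" --pt "8 1.4 0 0 0 0.1 6" --pt "12 2.1 0 0 0 0.2 6" --pt "16 2.9 0 0 0 0.29 6" --pt "20 3.6 0 0 0 0.29 6" --pt "24 4.4 0 0 0 0.29 6" --pt "28 5.1 0 0 0 0.29 6" --pt "32 5.8 0 0 0 0.29 6" --pt "36 6.6 0 0 0 0.29 6" --pt "38.8 7.1 1 0 0 0.29 6" --pt "38.8 7.1 3 0 0 0.29 6" --pt "38.8 7.1 6 0 0 0.29 6" --pt "38.8 7.1 8.5 0 0 0.29 6" --pt "38.8 7.1 10.1 0 0 0.29 6" --pt "38.8 7.1 10.1 0 0 0.29 6" --pt "38.8 7.1 10.1 0 0 0.29 6" --pt "38.8 7.1 10.1 0 0 0.29 6"

```text
t: 9.82
ee_pos: [0.5538, 0.2282, 0.1989]
tcp_rot: [-179.8, 0.1, 77.5]
ft_force: [-0.1, -0.9, -0.9]
opening: 0.687
gripper_force: 0.0
```

Run:
```python
from h import *
print({k:robot.get_state()[k] for k in('ee_pos','tcp_rot')})
im=robot.snapshot("wrist");cv2.imwrite("pics/g2.png",cv2.resize(im[100:380,200:450,::-1],None,fx=2,fy=2))
p=[.5546,.228,.201];print(delta(p,77.5,[.5158,-.2237,.215],94.1))
```

```text
{'ee_pos': array([0.55383898, 0.22824686, 0.19889478]), 'tcp_rot': array([-1.79831753e+02,  8.33736080e-02,  7.74899480e+01])}
[-44.939   5.989  -1.4     0.      0.     -0.29 ]
```

View pics/g2.png

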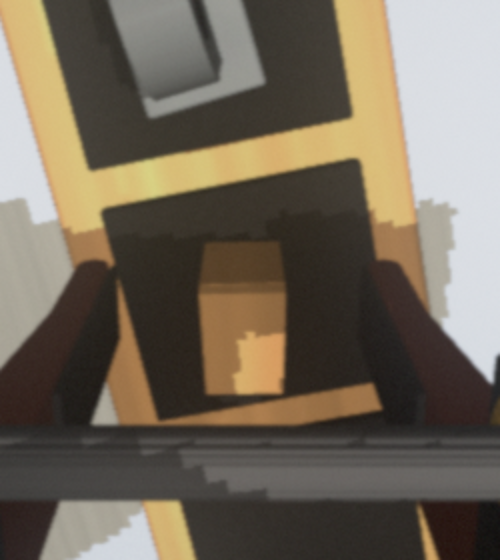

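The short key sits square between the fingers at about (242,340). Grip and carry.

play_rows --newtons 18 --pt "0 0 0 0 0 0 1.2" --pt "0 0 0 0 0 0 1.2" --pt "0 0 0 0 0 0 1.2" --pt "0 0 0 0 0 0 1.2" --pt "0 0 0 0 0 0 1.2" --pt "0 0 0 0 0 0 1.2" --pt "0 0 0 0 0 0 1.2" --pt "0 0 0 0 0 0 1.2" --pt "0 0 0 0 0 0 1.2"

```text
t: 10.62
ee_pos: [0.5548, 0.2285, 0.2008]
tcp_rot: [180.0, -0.0, 77.5]
ft_force: [-0.0, 0.4, -0.0]
opening: 0.2
gripper_force: 18.0
```

play_rows --pt "0 0 -2 0 0 0 1.2" --pt "0 0 -5 0 0 0 1.2" --pt "0 0 -8 0 0 0 1.2" --pt "-2 0.3 -10 0 0 0 1.2" --pt "-5 0.7 -10 0 0 -0.1 1.2" --pt "-9 1.2 -10 0 0 -0.2 1.2" --pt "-13 1.7 -10 0 0 -0.29 1.2" --pt "-17 2.3 -10 0 0 -0.29 1.2" --pt "-21 2.8 -10 0 0 -0.29 1.2" --pt "-25 3.3 -10 0 0 -0.29 1.2" --pt "-29 3.9 -10 0 0 -0.29 1.2" --pt "-33 4.4 -10 0 0 -0.29 1.2" --pt "-37 4.9 -10 0 0 -0.29 1.2" --pt "-41 5.5 -10 0 0 -0.29 1.2" --pt "-44 5.9 -9 0 0 -0.29 1.2" --pt "-44.9 6 -7 0 0 -0.29 1.2" --pt "-44.9 6 -4 0 0 -0.29 1.2" --pt "-44.9 6 -2 0 0 -0.29 1.2" --pt "-44.9 6 -1.4 0 0 -0.29 1.2" --pt "-44.9 6 -1.4 0 0 -0.29 1.2"

```text
t: 12.28
ee_pos: [0.5153, -0.2225, 0.2131]
tcp_rot: [-179.8, -0.1, 94.1]
ft_force: [0.1, 0.4, 0.6]
opening: 0.199
gripper_force: 18.0
```

Run:
```python
from h import *
im=robot.snapshot("wrist");cv2.imwrite("pics/h2.png",cv2.resize(im[100:380,200:450,::-1],None,fx=2,fy=2))
```

```text
(no output)
```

View pics/h2.png

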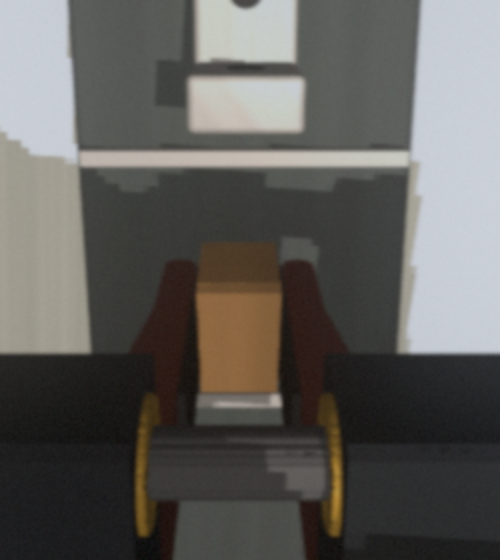

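The key is held square with its rear rib visible behind it, about 1 mm left of the rack's centre line. Lower with a 1 mm correction and release.

play_rows --pt "0 0.1 0.7 0 0 0 1.2" --pt "0 0.1 1.3 0 0 0 1.2" --pt "0 0.1 1.65 0 0 0 1.2" --pt "0 0.1 1.8 0 0 0 1.2" --pt "0 0.1 1.8 0 0 0 1.2" --pt "0 0.1 1.8 0 0 0 1.2" --pt "0 0.1 1.8 0 0 0 2.5" --pt "0 0.1 1.8 0 0 0 4" --pt "0 0.1 1.8 0 0 0 5" --pt "0 0.1 1.8 0 0 0 5" --pt "0 0.1 1.8 0 0 0 5" --pt "0 0.1 0 0 0 0 5" --pt "0 0.1 -3 0 0 0 5" --pt "0 0.1 -6 0 0 0 5" --pt "0 0.1 -8.5 0 0 0 5" --pt "0 0.1 -8.5 0 0 0 5" --pt "0 0.1 -8.5 0 0 0 5"

```text
t: 13.75
ee_pos: [0.5176, -0.2231, 0.3012]
tcp_rot: [179.8, 0.1, 94.1]
ft_force: [0.9, 0.1, -0.6]
opening: 0.571
gripper_force: 0.0
```

Run:
```python
from h import *
import pickle
s=robot.get_state();print(s['ee_pos'],s['tcp_rot'])
C=cam("wrist");im=robot.snapshot("wrist");cv2.imwrite("pics/p2.png",im[:,:,::-1]);pickle.dump(C,open("p2.p","wb"))
cv2.imwrite("pics/p2v.png",cv2.resize(im[0:300,230:430,::-1],None,fx=2,fy=2))
print(delta([.5168,-.2237,.30],94.1,[.5556,.3008,.208],94.4))
```

```text
[ 0.51763452 -0.22308539  0.3011608 ] [1.79826290e+02 1.15066742e-01 9.41059863e+01]
[ 5.2038e+01  7.6200e+00  9.2000e+00  0.0000e+00  0.0000e+00 -5.0000e-03]
```

View pics/p2v.png

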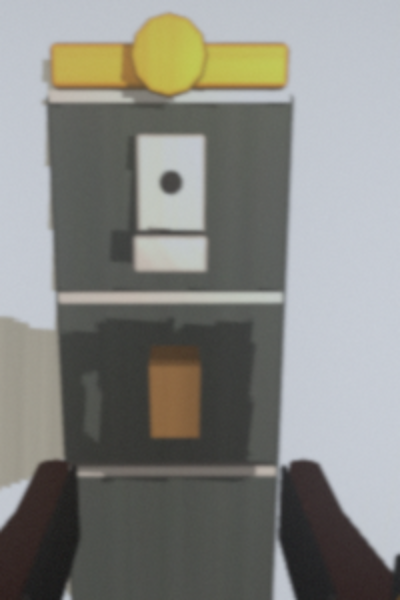

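Run:
```python
from h import *
import pickle
C=pickle.load(open("p2.p","rb"))
a=np.radians(4.1);R=np.array([[np.cos(a),np.sin(a)],[-np.sin(a),np.cos(a)]])
def f(n,x,y,z): print(n,(1000*R@(plane(C,[[x/2+230,y/2]],z)[0,:2]-[.5183,-.2586])).round(1))
f("rib0 L",49,97,.017);f("rib0 R",293,97,.017);f("rib1 L",58,298,.017);f("rib1 R",282,297,.017);f("rib2 L",78,471,.017);f("rib2 R",276,470,.017)
f("join foot L",137,134,.026);f("join foot R",206,134,.026);f("leg foot",170,229,.026)
f("key high L",150,359,.040);f("key high R",201,359,.040);f("key low L",151,438,.028);f("key low R",200,438,.028)
```

```text
rib0 L [-42.  139.5]
rib0 R [ 42.3 139.6]
rib1 L [-42.2  69.8]
rib1 R [41.4 70.1]
rib2 L [-37.5   0.3]
rib2 R [41.8  0.6]
join foot L [-11.4 126.9]
join foot R [ 12.  126.9]
leg foot [-0.3 95.5]
key high L [-7.3 52. ]
key high R [10.5 52. ]
key low L [-7.7 18.3]
key low R [10.8 18.3]
```

play_rows --pt "4 0.6 0 0 0 0 5" --pt "8 1.2 0 0 0 0 5" --pt "12 1.8 0 0 0 0 5" --pt "16 2.4 0 0 0 0 5" --pt "20 3 0 0 0 0 5" --pt "24 3.6 0 0 0 0 5" --pt "28 4.2 0 0 0 0 5" --pt "32 4.8 0 0 0 0 5" --pt "36 5.3 0 0 0 0 5" --pt "40 5.9 0 0 0 0 5" --pt "44 6.5 0 0 0 0 5" --pt "48 7.1 0 0 0 0 5" --pt "51 7.5 0 0 0 0 5" --pt "52 7.6 1 0 0 0 5" --pt "52 7.6 2 0 0 0 5" --pt "52 7.6 4 0 0 0 5" --pt "52 7.6 4 0 0 0 5" --pt "52 7.6 4 0 0 0 5"

```text
t: 15.3
ee_pos: [0.5545, 0.2993, 0.2572]
tcp_rot: [-179.7, 0.1, 94.0]
ft_force: [0.3, -0.6, 0.5]
opening: 0.568
gripper_force: 0.0
```

Run:
```python
from h import *
s=robot.get_state();print(s['ee_pos'])
im=robot.snapshot("wrist");cv2.imwrite("pics/g3.png",cv2.resize(im[60:360,200:450,::-1],None,fx=2,fy=2))
```

```text
[0.55447125 0.29925142 0.25717185]
```

View pics/g3.png

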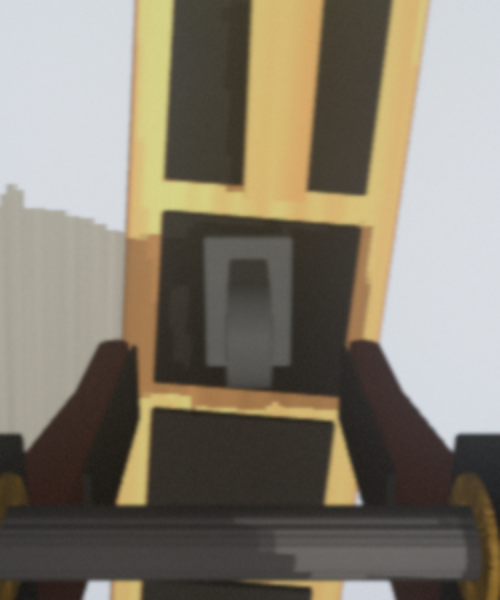

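The placed fittings check out: joiner centre at rack y ≈ 105.0, x ≈ 0.3; short key at y ≈ 35.1, x ≈ 1.5 mm. The bracket ear is centred between the fingers. Descend, grip and carry to bay 3.

play_rows --newtons 30 --pt "0 0 2.5 0 0 0 5" --pt "0 0 4.5 0 0 0 5" --pt "0 0 5.2 0 0 0 5" --pt "0 0 5.2 0 0 0 5" --pt "0 0 5.2 0 0 0 5" --pt "0 0 5.2 0 0 0 0.7" --pt "0 0 5.2 0 0 0 0.7" --pt "0 0 5.2 0 0 0 0.7" --pt "0 0 5.2 0 0 0 0.7" --pt "0 0 5.2 0 0 0 0.7" --pt "0 0 5.2 0 0 0 0.7" --pt "0 0 5.2 0 0 0 0.7" --pt "0 0 5.2 0 0 0 0.7" --pt "0 0 5.2 0 0 0 0.7"

```text
t: 16.52
ee_pos: [0.5558, 0.3014, 0.2079]
tcp_rot: [180.0, -0.0, 94.1]
ft_force: [-0.4, -0.7, 2.1]
opening: 0.136
gripper_force: 30.0
```

play_rows --pt "0 0 -2 0 0 0 0.7" --pt "0 0 -5 0 0 0 0.7" --pt "0 0 -8 0 0 0 0.7" --pt "-2 -0.3 -10 0 0 0 0.7" --pt "-5 -0.6 -10 0 0 0 0.7" --pt "-9 -1.2 -10 0 0 0 0.7" --pt "-13 -1.7 -10 0 0 0 0.7" --pt "-17 -2.2 -10 0 0 0 0.7" --pt "-21 -2.7 -10 0 0 0 0.7" --pt "-25 -3.3 -10 0 0 0 0.7" --pt "-29 -3.8 -10 0 0 0 0.7" --pt "-33 -4.3 -10 0 0 0 0.7" --pt "-37 -4.8 -10 0 0 0 0.7" --pt "-41 -5.3 -10 0 0 0 0.7" --pt "-45 -5.9 -10 0 0 0 0.7" --pt "-49 -6.4 -10 0 0 0 0.7" --pt "-53 -6.9 -10 0 0 0 0.7" --pt "-56 -7.3 -10 0 0 0 0.7" --pt "-58 -7.6 -10 0 0 0 0.7" --pt "-59 -7.7 -9 0 0 0 0.7"

```text
t: 18.18
ee_pos: [0.5213, -0.2961, 0.2987]
tcp_rot: [179.8, 0.2, 94.0]
ft_force: [0.1, -0.4, -1.3]
opening: 0.138
gripper_force: 30.0
```

play_rows --pt "0 0 2 0 0 0 0.7" --pt "0 0 5 0 0 0 0.7" --pt "0 0 7.5 0 0 0 0.7" --pt "0 0 8.3 0 0 0 0.7" --pt "0 0 8.3 0 0 0 0.7" --pt "0 0 8.3 0 0 0 0.7"

```text
t: 18.68
ee_pos: [0.5212, -0.2921, 0.2144]
tcp_rot: [-179.9, -0.1, 94.1]
ft_force: [0.1, -0.2, -1.1]
opening: 0.13
gripper_force: 30.0
```

play_rows --pt "0 0 0.5 0 0 0 0.7" --pt "0 0 0.9 0 0 0 0.7" --pt "0 0 1.1 0 0 0 0.7" --pt "0 0 1.1 0 0 0 0.7" --pt "0 0 1.1 0 0 0 0.7" --pt "0 0 1.1 0 0 0 0.7"

```text
t: 19.18
ee_pos: [0.5212, -0.2927, 0.204]
tcp_rot: [180.0, 0.0, 94.1]
ft_force: [0.4, -0.0, -1.7]
opening: 0.139
gripper_force: 30.0
```

play_rows --pt "0 0 0 0 0 0 2" --pt "0 0 0 0 0 0 4" --pt "0 0 0 0 0 0 5" --pt "0 0 0 0 0 0 5" --pt "0 0 0 0 0 0 5" --pt "0 0 -2 0 0 0 5" --pt "0 0 -5 0 0 0 5" --pt "0 0 -8 0 0 0 5" --pt "0 0 -9.6 0 0 0 5" --pt "0 0 -9.6 0 0 0 5"

```text
t: 20.02
ee_pos: [0.5225, -0.2936, 0.3037]
tcp_rot: [179.7, 0.3, 94.1]
ft_force: [0.1, -0.7, 0.1]
opening: 0.57
gripper_force: 0.0
```

play_rows --pt "4 0.5 0 0 0 0.05 5" --pt "8 1.1 0 0 0 0.05 5" --pt "12 1.6 0 0 0 0.05 5" --pt "16 2.1 0 0 0 0.05 5" --pt "20 2.6 0 0 0 0.05 5" --pt "24 3.2 0 0 0 0.05 5" --pt "28 3.7 0 0 0 0.05 5" --pt "32 4.2 0 0 0 0.05 5" --pt "36 4.7 0 0 0 0.05 5" --pt "40 5.3 0 0 0 0.05 5" --pt "44 5.8 0 0 0 0.05 5" --pt "48 6.3 0 0 0 0.05 5" --pt "52 6.9 0 0 0 0.05 5" --pt "56 7.4 0 0 0 0.05 5" --pt "60 7.9 0 0 0 0.05 5" --pt "64 8.4 0 0 0 0.05 5" --pt "65.45 8.6 1 0 0 0.05 5" --pt "65.45 8.6 3 0 0 0.05 5" --pt "65.45 8.6 4 0 0 0.05 5" --pt "65.45 8.6 4 0 0 0.05 5"

```text
t: 21.68
ee_pos: [0.5583, 0.3651, 0.2556]
tcp_rot: [-179.6, 0.2, 91.3]
ft_force: [-0.6, -0.5, 0.1]
opening: 0.569
gripper_force: 0.0
```

Run:
```python
from h import *
import pickle
robot.snapshot("wrist")
s=robot.get_state();print(s['ee_pos'],s['tcp_rot'])
C=cam("wrist");im=robot.snapshot("wrist");pickle.dump(C,open("g4.p","wb"))
cv2.imwrite("pics/g4.png",cv2.resize(im[60:360,200:450,::-1],None,fx=2,fy=2))
```

```text
[0.55900997 0.36502494 0.25716352] [-1.79727734e+02  1.47474287e-01  9.12127403e+01]
```

View pics/g4.png

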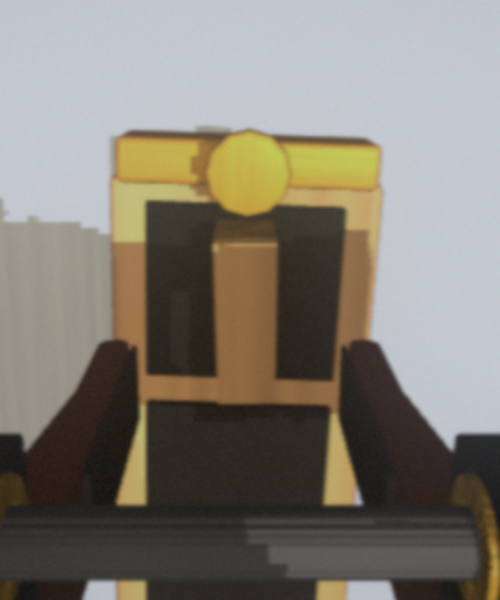

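Run:
```python
from h import *
import pickle
C=pickle.load(open("g4.p","rb"))
for n,x,y,z in(("top L",213,242,.044),("top R",278,242,.044),("base",247,222,.016),("low",247,402,.032)): print(n,plane(C,[[x/2+200,y/2+60]],z)[0].round(4))
```

```text
top L [0.5502 0.3921 0.044 ]
top R [0.5684 0.3925 0.044 ]
base [0.5599 0.3919 0.016 ]
low [0.5611 0.337  0.032 ]
```

Long key centre re-measured as (0.560, 0.3645), length 55 mm, as expected. Shift 1 mm, descend, grip and carry.

play_rows --newtons 18 --pt "-0.1 0 2.5 0 0 0 5" --pt "-0.1 0 4.8 0 0 0 5" --pt "-0.1 0 5.9 0 0 0 5" --pt "-0.1 0 5.9 0 0 0 5" --pt "-0.1 0 5.9 0 0 0 5" --pt "-0.1 0 5.9 0 0 0 1.2" --pt "-0.1 0 5.9 0 0 0 1.2" --pt "-0.1 0 5.9 0 0 0 1.2" --pt "-0.1 0 5.9 0 0 0 1.2" --pt "-0.1 0 5.9 0 0 0 1.2" --pt "-0.1 0 5.9 0 0 0 1.2" --pt "-0.1 0 5.9 0 0 0 1.2" --pt "-0.1 0 5.9 0 0 0 1.2"

```text
t: 22.87
ee_pos: [0.5602, 0.3654, 0.2011]
tcp_rot: [180.0, -0.0, 91.2]
ft_force: [-0.9, -0.5, 3.7]
opening: 0.203
gripper_force: 18.0
```

play_rows --pt "0 0 -2 0 0 0 1.2" --pt "0 0 -5 0 0 0 1.2" --pt "0 0 -8 0 0 0 1.2" --pt "-2 -0.1 -10 0 0 0 1.2" --pt "-6 -0.4 -10 0 0 -0.05 1.2" --pt "-10 -0.7 -10 0 0 -0.05 1.2" --pt "-14 -1 -10 0 0 -0.05 1.2" --pt "-18 -1.2 -10 0 0 -0.05 1.2" --pt "-22 -1.5 -10 0 0 -0.05 1.2" --pt "-26 -1.8 -10 0 0 -0.05 1.2" --pt "-30 -2 -10 0 0 -0.05 1.2" --pt "-34 -2.3 -10 0 0 -0.05 1.2" --pt "-38 -2.6 -10 0 0 -0.05 1.2" --pt "-42 -2.9 -10 0 0 -0.05 1.2" --pt "-46 -3.1 -10 0 0 -0.05 1.2" --pt "-50 -3.4 -10 0 0 -0.05 1.2" --pt "-54 -3.7 -10 0 0 -0.05 1.2" --pt "-58 -3.9 -10 0 0 -0.05 1.2" --pt "-62 -4.2 -10 0 0 -0.05 1.2" --pt "-66 -4.5 -10 0 0 -0.05 1.2"

```text
t: 24.53
ee_pos: [0.5288, -0.2975, 0.3005]
tcp_rot: [-180.0, -0.0, 94.1]
ft_force: [0.7, -0.2, -0.1]
opening: 0.204
gripper_force: 18.0
```

play_rows --pt "-4 -0.25 0 0 0 0 1.2" --pt "-6 -0.4 0 0 0 0 1.2" --pt "-6.7 -0.44 1 0 0 0 1.2" --pt "-6.7 -0.44 4 0 0 0 1.2" --pt "-6.7 -0.44 7 0 0 0 1.2" --pt "-6.7 -0.44 8.5 0 0 0 1.2" --pt "-6.7 -0.44 8.5 0 0 0 1.2" --pt "-6.7 -0.44 8.5 0 0 0 1.2"

```text
t: 25.2
ee_pos: [0.5293, -0.3611, 0.2142]
tcp_rot: [-179.9, -0.2, 94.1]
ft_force: [-0.2, -1.4, 0.1]
opening: 0.203
gripper_force: 18.0
```

play_rows --pt "0 -0.2 0 0 0 0 1.2" --pt "0 -0.35 0 0 0 0 1.2" --pt "0 -0.35 0 0 0 0 1.2" --pt "0 -0.35 0 0 0 0 1.2" --pt "0 -0.35 0 0 0 0 1.2" --pt "0 -0.35 0 0 0 0 1.2"

```text
t: 25.7
ee_pos: [0.5264, -0.363, 0.2162]
tcp_rot: [180.0, 0.0, 94.1]
ft_force: [-0.3, -0.4, 0.4]
opening: 0.202
gripper_force: 18.0
```

Run:
```python
from h import *
import pickle
C=cam("wrist");im=robot.snapshot("wrist");pickle.dump(C,open("h4.p","wb"));print(robot.get_state()['ee_pos'])
cv2.imwrite("pics/h4.png",cv2.resize(im[60:360,200:450,::-1],None,fx=2,fy=2))
```

```text
[ 0.52633954 -0.36297937  0.21603801]
```

View pics/h4.png

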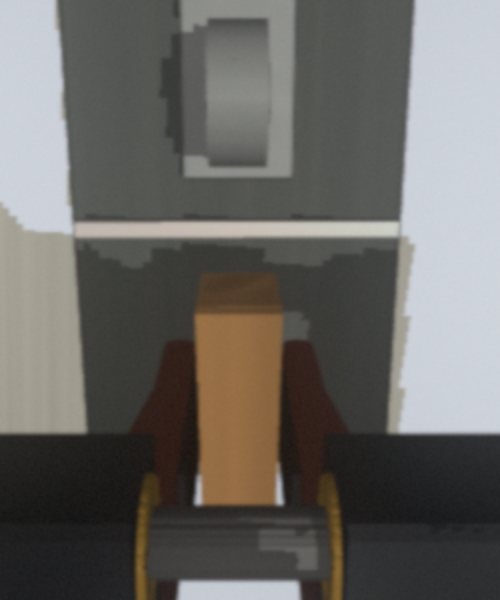

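Run:
```python
from h import *
import pickle
C=pickle.load(open("h4.p","rb"))
a=np.radians(4.1);R=np.array([[np.cos(a),np.sin(a)],[-np.sin(a),np.cos(a)]])
for n,x,y,z in(("key hi L",195,312,.059),("key hi R",283,312,.059),("rib L",75,229,.017),("rib R",399,229,.017),("brk -y L",185,177,.017),("brk -y R",293,177,.017)): print(n,(1000*R@(plane(C,[[x/2+200,y/2+60]],z)[0,:2]-[.5183,-.2586])).round(1))
```

```text
key hi L [ -8.3 -77.8]
key hi R [  9.7 -77.9]
rib L [-41.5 -70.1]
rib R [ 42.1 -70.1]
brk -y L [-12.9 -56.6]
brk -y R [ 14.4 -56.6]
```

The long key's centre would land at rack y ≈ -105.8, x ≈ 0.7; the bracket is at y ≈ -34.6, x ≈ 0.7. Lower with a +0.7 mm nudge, release and retreat.

play_rows --pt "0.07 -0.05 0.7 0 0 0 1.2" --pt "0.07 -0.05 1.3 0 0 0 1.2" --pt "0.07 -0.05 1.7 0 0 0 1.2" --pt "0.07 -0.05 1.9 0 0 0 1.2" --pt "0.07 -0.05 1.9 0 0 0 1.2" --pt "0.07 -0.05 1.9 0 0 0 1.2" --pt "0.07 -0.05 1.9 0 0 0 2.5" --pt "0.07 -0.05 1.9 0 0 0 4" --pt "0.07 -0.05 1.9 0 0 0 5" --pt "0.07 -0.05 1.9 0 0 0 5" --pt "0.07 -0.05 1.9 0 0 0 5" --pt "0.07 -0.05 0 0 0 0 5" --pt "0.07 -0.05 -3 0 0 0 5" --pt "-1 -0.05 -7 0 0 0 5" --pt "-4 -0.05 -10 0 0 0 5" --pt "-4 -0.05 -13 0 0 0 5" --pt "-4 -0.05 -14 0 0 0 5" --pt "-4 -0.05 -14 0 0 0 5"

```text
t: 27.25
ee_pos: [0.5294, -0.4036, 0.3588]
tcp_rot: [179.8, 0.2, 94.1]
ft_force: [-0.3, 0.1, 0.4]
opening: 0.568
gripper_force: 0.0
```

Run:
```python
from h import *
im=robot.snapshot("wrist");s=robot.snapshot("side")
cv2.imwrite("pics/fin.png",np.hstack([im[:,180:480],cv2.resize(s[120:240,320:440],(400,400))])[:,:,::-1])
```

```text
(no output)
```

View pics/fin.png

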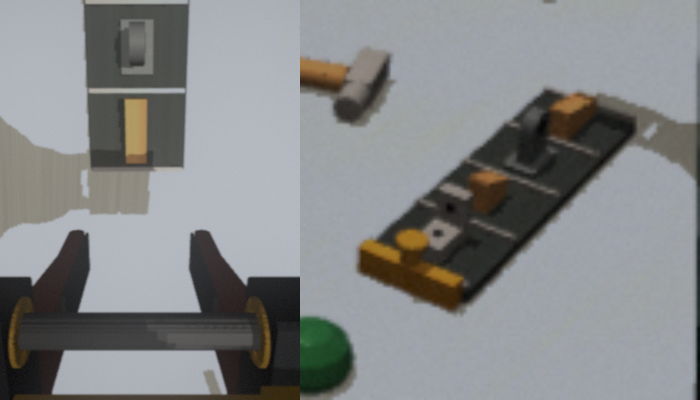

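All four fittings stand upright in their bays. From the stop they are joiner, short key, bracket (136,45) and long key (136,130), and the arm is clear of them.

```bash
python3 -c "
from workcell import robot
print(robot.hand_in())"
```

```text
the job is handed in; nothing more can be done
None
```

The job is handed in at about 27 s: joiner, short key, bracket and long key stand upright in bays 1–4 from the assembly rack's stop, each within about 2 mm of its bay centre by camera (the long key measured just before its final lowering).

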